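# Seat a glass tile carrier flush on the tilted lapping stage

### The job

Take the tile carrier by its black grip, hook it over the lapping stage's rail at the blue end, and slide it along, still hooked, until its middle is at the red tag. There, tilt it about the rail until the amber glass lies flush on the sloping green pad, and finish still holding it there by the grip, pressed lightly (about 5 N) into the sprung pad. Leave the stage's tilt and tag as they are set and do not disturb the two loose jars.

Things in the scene. Friction and masses are not known exactly. Their poses are not given: they have to be found in the camera images.
- carrier: Loose tile carrier, 0.14 to 0.24 kg, flat on the bench left of the stage, yaw varies. Origin: centre of the underside of its amber glass tile (50 mm along x, 56 along y, 4 thick). z up out of the tile, x towards the hook (away from the robot, within 0.5 rad). Over the glass an aluminium plate, top at z 12, x -25 to 41
- grip (a point): Point in the carrier's black grip block, at carrier x 0, y 0, z 38 mm, axes as the carrier. The block is 28 mm along x, 20 mm along y (pinch it across y), from z 12 to z 53 mm of the carrier
- hook (a point): Point in the hook slot, at carrier x 53, y 0, z 16 mm, axes as the carrier. The hook is 40 wide in y, open downwards: slot x 41 to 65, roof z 27, top z 33, outer lip x 65 to 71 down to z 6; a red line on top marks its middle. With this point on the rail's axis and the carrier tilted like the pad, the glass just touches the pad
- rail_mid (a point): Middle of the rail's axis, 110 mm above the bench. Stage axes: y along the rail (+y: blue end, robot's left), x horizontal away from the robot, z up. Steel rail 10 mm thick, free from y -115 to +115 mm between posts 8 mm higher than its axis (knobs 11 mm). The stage is fixed to the bench; its place and yaw vary
- blue_end (a point): Point on the rail's axis at stage y +85 mm, inside the blue part (y 55 to 115 mm); axes as the stage's
- pad: Green pad, 72 x 210 mm, on the robot's side of the rail. Origin: centre of its face; z its outward normal, y along the rail, x up the slope. Clamped at a tilt about the rail's axis, 0.26 to 0.44 rad from level, robot's side lowest. Face 16 mm from the rail axis (square to it), starting 18 mm from it along the slope. Springs square to the face: 0.75 N to start, 1.5 N per mm, 6 mm travel
- tag_mark (a point): Top of the red tag, a 6 mm wide pointer standing 40 mm behind the rail, up to 25 mm above its axis; axes as the stage's. Its place varies, 5 to 75 mm to the right (-y) of the rail's middle; it stays where set unless pushed
- frit_jar_red: Loose jar with coral red contents and black lid, 46 mm wide, 71 high; leave alone. Origin at the middle of its underside
- frit_jar_green: Loose jar with green contents and white lid, 42 mm wide, 63 high; leave alone. Origin at the middle of its underside

How it is judged:
By the outcome, as a careful person would: the job done as asked, in the order asked, and still so for the second after the job is handed in, while the arm keeps its last pose, push and grip.
It also fails if it takes over 48 s, if anything falls off the work surface, if the arm or the gripper's body presses on something with over 40 N, if the wrist force passes 120 N, or if a joint passes its speed limit or range.

### The arm

A 6-joint arm with a two-finger parallel gripper is mounted at the origin on the work surface; the furniture and walls round the work are solid. World frame = base frame: x ahead of the robot, y to its left, z up, the work surface at z = 0. Lengths are in m, angles in rad, forces in N, time in s.
With the tool pointing down it reaches from about 0.35 to 0.775 m from the base axis. Payload 5.5 kg.
Tool frame: the origin (TCP) lies where the fingers leave the gripper's body, on its centre line; the fingertips stand env.tip_reach ahead of it and the grasp point (between the pads) lies 54 mm ahead of it (env.tip_reach is the distance from the TCP to the fingertips, in m); z points along the fingers, y is the line along which they close (so a half turn about z gives the same grasp; the last joint's range is limited). The gripper opens to 85 mm and grips with 20 to 120 N. Pads are 22 mm wide; open, the fingers measure 114 mm over their backs; the gripper's body (76 mm by 85 mm) begins 54 mm behind the grasp point. The pads swing forward as they close: fully open they stand 13 mm farther back than shut.
Start: joints at [1.127, 0.313, 0.046, 1.304, 0, 1.431], TCP at [0.172, 0.549, 0.304] pointing down, gripper open.
Joint ranges: [-2.76, 2.76], [-0.86, 1.69], [-1.03, 1.26], [-2.2, 2.34], [-1.47, 1.5], [-3.14, 3.14]. Speed limits (rad/s): [2.57, 2.57, 3.14, 3.14, 3.14, 3.14].

### API

Orientations are given as a unit quaternion [w, x, y, z].
In Python, from workcell import status, optics, hand_in, env gives the robot as it stands.
- The arm moves only by the shell command python3 -m handwheel 'ROWS' [FORCE]. ROWS is a JSON object whose one key "deltas" holds a list of rows, each a list of 5 numbers: the opening, from -1 (shut) to 1 (fully open), then the shift along the tool's x, y, z in units of 40 mm (1.0 is 40 mm), then the turn about the tool's z in units of 10 degrees (1.0 is 10 degrees). In form: {"deltas": [[jaw, x, y, z, roll], ...]}. A call has 1 to 20 rows; each row shifts and turns the commanded pose from where the row before left it, along the tool's axes as they then stand; what a row does not reach is not made up. A row lasts 1/8 s, in which the tool goes at most 62.5 mm and 10.7 degrees, less where a joint would pass 70% of its speed; a pose out of reach is approached as far as the arm can. A call is refused whole if a number of a shift passes 1 or a number of a turn 1, either way. A call with a gripper value outside its range is refused whole. The fingers move at their own pace and stop on an object; FORCE is the grip in N (left out, the last holds). Time passes only in rows, so rows that do not move let the fingers close. It gives the time, the measured TCP pose, the force, the opening and the grip force at its end, in the units of the state.
- status.get_state(): the state, without advancing time (a new reading comes with each control period).
- optics.read_camera(name): name is "scene" or "top"; returns a dict with "frame" (384x512x3 uint8, red, green, blue), "depth" (384x512 float32, m along the optical axis (not along the pixel's ray), 0 where there is no reading), "vfov" (degrees; the focal length in pixels is half the picture's height over the tangent of half this angle, whatever the lens; pixels are square), "cx", "cy" (the principal point, pixels), "origin" and "attitude" of the camera in the world. Camera axes: x right, y down, z forward; pixel columns grow to the right and rows downward; lengths in m; the calibration is good to about 2 mm. A picture is of the moment at which its call begins.
- hand_in(): hands the job in; it is judged then, once.
The state is a dict: "clock": time; "joint_pos": joint angles; "qvel": joint speeds; "tau": joint torques, N m; "tcp_pos": TCP position; "orientation": TCP orientation; "wrist_force": force on the tool from outside, world axes, zero at the start; "ft_torque": the same for the moment, N m; "finger_gap": finger opening in m; "grip_force": force on a finger pad.
Only numpy, scipy, OpenCV 4.12 (cv2) and the standard library are available. Lean on these libraries where they do the work, as an engineer would, in place of code of your own. Each camera call takes 0.05 s, during which the arm holds its last target. There are 200 camera calls.

## Working session

There is one attempt and no reset: what is moved stays moved. The work goes in short steps, Python scripts to look and compute and a shell command to move; the robot and the scene stay as the last step left them, time stands still between calls to the robot, and variables do not carry over. Pictures are saved under pics/ and viewed, at most 10 in all, crops included, and the job is handed in when it is done.

```bash
ls; mkdir -p pics; cat > h.py <<'E'
import numpy as np,cv2
from scipy.spatial.transform import Rotation as R
from workcell import status,optics,env
def rot(q): return R.from_quat([q[1],q[2],q[3],q[0]])
def cam(n):
    c=optics.read_camera(n); c['f']=c['frame'].shape[0]/2/np.tan(np.radians(c['vfov'])/2)
    a=np.array(c['attitude']); c['R']=a if a.shape==(3,3) else rot(a).as_matrix()
    return c
def ray(c,u,v): return c['R']@np.array([(u-c['cx'])/c['f'],(v-c['cy'])/c['f'],1.])
def onz(c,u,v,z):
    d=ray(c,u,v); o=np.array(c['origin']); return o+d*(z-o[2])/d[2]
def cloud(c):
    v,u=np.mgrid[:384,:512]; d=c['depth']
    p=np.stack([(u-c['cx'])/c['f']*d,(v-c['cy'])/c['f']*d,d],-1)
    return p@c['R'].T+np.array(c['origin'])
E
python3 - <<'E'
from h import *
s=status.get_state(); print(s,env.tip_reach)
for n in('scene','top'):
    c=cam(n); print(n,c['vfov'],c['cx'],c['cy'],c['origin'],c['attitude'])
    cv2.imwrite(f'pics/{n}0.png',cv2.resize(c['frame'][:,:,::-1],(800,600)))
    np.savez(f'/tmp/{n}0.npz',**c)
E
```

```text
pics
{'clock': 0.0, 'joint_pos': array([ 1.12740183e+00,  3.14036105e-01,  4.49971025e-02,  1.30354711e+00,
       -1.23773718e-05,  1.43119079e+00]), 'qvel': array([-0.00076273, -0.00098552, -0.00114848, -0.00057571,  0.00014655,
        0.0001003 ]), 'tau': array([ 5.80484141e-07, -4.80628145e+01,  2.98533010e+01,  1.95642858e-02,
       -1.47313067e-04,  1.25991028e-05]), 'tcp_pos': array([0.17186718, 0.54834597, 0.30299581]), 'orientation': array([-2.51254724e-04,  1.51311004e-01,  9.88485801e-01, -8.58918388e-04]), 'wrist_force': array([-0.15492784, -0.84136977,  0.39264635]), 'ft_torque': array([-0.02758684,  0.00011054,  0.0249066 ]), 'grip_force': 0.0, 'finger_gap': 0.08563004675662221} 0.0726
scene 48.449165698173445 249.99814237884303 192.53732094792255 [-0.02794735 -0.32843101  0.74677386] [-0.35950951  0.82484899 -0.3990309   0.1764976 ]
top 55.77638663373305 253.5553475688217 189.05928893376213 [0.34666671 0.0977883  0.94128634] [-0.06426818  0.71196518 -0.69705324  0.05560541]
```

View pics/scene0.png

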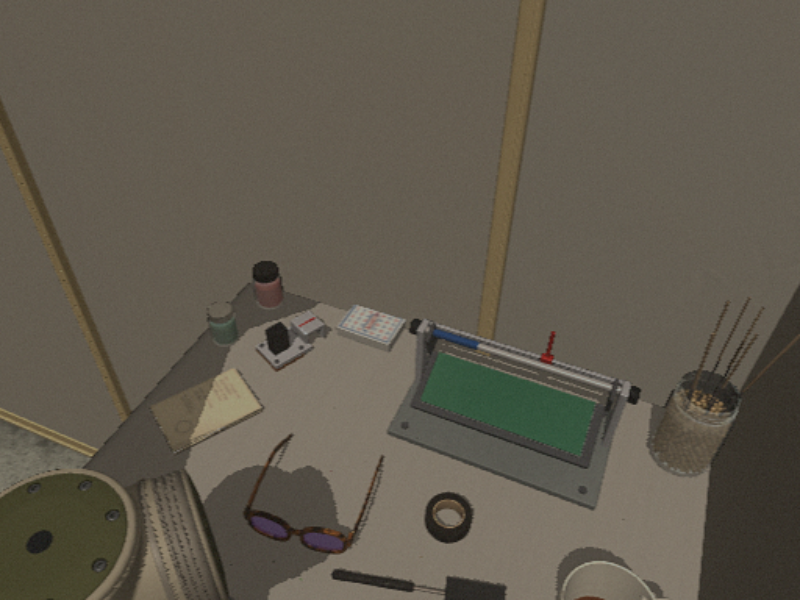

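View pics/top0.png

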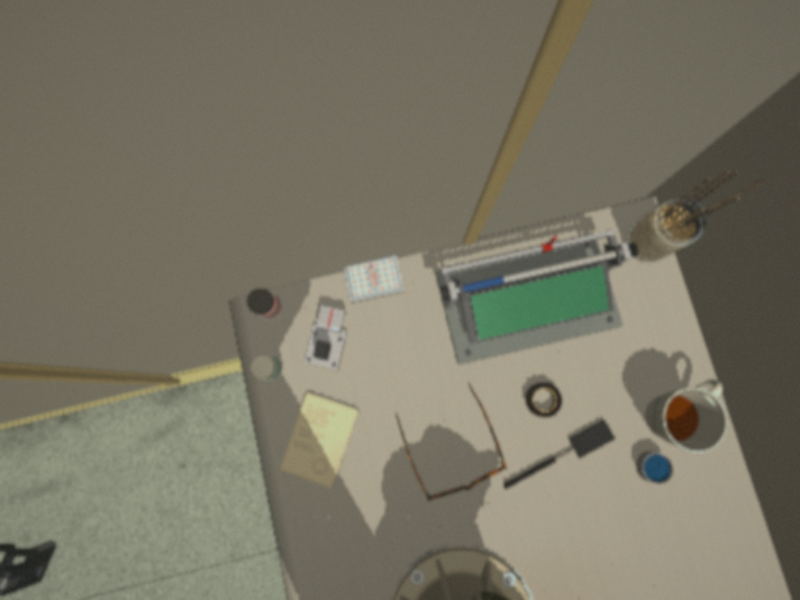

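Scene view: carrier with grip at (277,337), red hook line (308,322), jars at (222,322) and (267,285), blue rail end (455,338), tag (550,348), pad centre (510,400). Top view: grip (323,348), red line (330,317), blue (483,285), tag (548,243). The 800-px pictures are 1.5625× the raw ones.

```bash
cat > m.py <<'E'
from h import *
def box(P,x0,y0,x1,y1):
    m=np.zeros((384,512),bool); k=1.5625
    m[int(y0/k):int(y1/k),int(x0/k):int(x1/k)]=1; return m
B={'scene':dict(grip=(262,318,293,360),red=(295,312,325,332),blue=(425,320,485,360),tag=(535,325,565,368),pad=(405,340,615,470),jr=(245,255,290,312),jg=(200,295,245,350)),
   'top':dict(grip=(308,335,336,364),red=(315,303,345,330),blue=(455,270,510,298),tag=(535,230,562,256),pad=(455,255,620,350),jr=(240,280,285,325),jg=(245,345,285,385))}
C={}
for n in B:
    c=dict(np.load(f'/tmp/{n}0.npz')); C[n]=c; P=cloud(c)
    h=cv2.cvtColor(c['frame'],cv2.COLOR_RGB2HSV).astype(int); H,S,V=h[...,0],h[...,1],h[...,2]
    red=((H<12)|(H>168))&(S>90)
    M=dict(grip=V<60,red=red,blue=(H>98)&(H<125)&(S>100),tag=red&(S>120),pad=(H>60)&(H<92)&(S>90),jr=V>0,jg=V>0)
    for k,b in B[n].items():
        m=M[k]&box(P,*b); v,u=np.nonzero(m); p=P[m&(c['depth']>0)]
        print(n,k,len(u),'uv',u.mean().round(1),v.mean().round(1),'med',np.median(p,0).round(4),'lo',np.percentile(p,5,0).round(3),'hi',np.percentile(p,95,0).round(3))
        if k=='pad':
            q=p
            for _ in range(4):
                ce=q.mean(0); w=np.linalg.svd(q-ce,full_matrices=0)[2][2]; w*=np.sign(w[2]); r=(p-ce)@w; q=p[abs(r)<.004]
            print('  n',w.round(4),'tilt',np.arccos(w[2]).round(4),'yaw',np.arctan2(w[1],w[0])+np.pi,'c',ce.round(4),len(q),r[abs(r)<.004].std())
            rc=cv2.minAreaRect(np.stack([u,v],1).astype(np.float32)); print('  corners',cv2.boxPoints(rc).round(1).tolist())
E
python3 m.py
```

```text
scene grip 233 uv 177.3 216.2 med [0.4066 0.2215 0.0419] lo [0.395 0.217 0.015] hi [0.42  0.235 0.055]
scene red 14 uv 196.4 205.4 med [0.4645 0.2173 0.0346] lo [0.45  0.214 0.033] hi [0.476 0.221 0.036]
scene blue 135 uv 291.3 216.5 med [ 0.5059 -0.0189  0.1151] lo [ 0.498 -0.044  0.111] hi [0.514 0.008 0.118]
scene tag 75 uv 350.7 224.6 med [ 0.5735 -0.1214  0.0921] lo [ 0.569 -0.127  0.085] hi [ 0.579 -0.116  0.134]
scene pad 2721 uv 328.9 258.9 med [ 0.4884 -0.1258  0.0749] lo [ 0.452 -0.204  0.063] hi [ 0.526 -0.03   0.088]
  n [-0.3685 -0.0934  0.9249] tilt 0.3899 yaw 0.24831295142460474 c [ 0.4888 -0.1228  0.0751] 2693 0.0013789433852569102
  corners [[269.0, 257.0], [280.0, 224.0], [381.1000061035156, 257.70001220703125], [370.1000061035156, 290.70001220703125]]
scene jr 1044 uv 170.0 180.5 med [0.4833 0.321  0.0399] lo [ 0.459  0.302 -0.   ] hi [0.518 0.389 0.073]
scene jg 1008 uv 141.5 205.5 med [0.383  0.319  0.0025] lo [ 0.358  0.296 -0.124] hi [0.478 0.508 0.064]
top grip 1 uv 209.0 222.0 med [0.4145 0.2174 0.0556] lo [0.415 0.217 0.056] hi [0.415 0.217 0.056]
top red 1 
[... 173 characters left out ...]
 [0.516 0.007 0.117]
top tag 33 uv 350.4 157.0 med [ 0.5736 -0.1193  0.091 ] lo [ 0.569 -0.126  0.085] hi [ 0.578 -0.115  0.134]
top pad 2322 uv 345.4 193.3 med [ 0.4891 -0.1115  0.0749] lo [ 0.451 -0.202  0.063] hi [ 0.527 -0.022  0.087]
  n [-0.3733 -0.0959  0.9227] tilt 0.3957 yaw 0.25146769426716675 c [ 0.4892 -0.1115  0.0748] 2302 0.0013745932095689944
  corners [[300.6000061035156, 189.1999969482422], [384.5, 170.0], [390.70001220703125, 197.0], [306.70001220703125, 216.1999969482422]]
top jr 841 uv 167.0 193.0 med [0.4843 0.3252 0.0372] lo [ 0.458  0.302 -0.002] hi [0.519 0.371 0.073]
top jg 676 uv 168.5 232.5 med [0.3877 0.3183 0.0015] lo [ 0.36   0.297 -0.006] hi [0.419 0.36  0.064]
```

```bash
cat > m2.py <<'E'
from h import *
for n in('scene','top'):
    c=dict(np.load(f'/tmp/{n}0.npz')); P=cloud(c); ok=c['depth']>0
    V=c['frame'].max(-1)
    # carrier
    near=ok&(abs(P[...,0]-.43)<.075)&(abs(P[...,1]-.22)<.055)
    g=P[near&(P[...,2]>.049)&(P[...,2]<.058)]; hk=P[near&(P[...,2]>.029)&(P[...,2]<.037)&(V>70)&(P[...,0]>.44)]; al=P[near&(P[...,2]>.0085)&(P[...,2]<.037)]
    for nm,q in(('griptop',g),('hooktop',hk),('plate+hook',al)):
        r=cv2.minAreaRect((q[:,:2]*1000).astype(np.float32)); print(n,nm,len(q),'mean',q.mean(0).round(4),'rect',np.round(r[0],1),np.round(r[1],1),round(r[2],1))
    v=hk.mean(0)-g.mean(0); print('  yaw hook-grip',np.arctan2(v[1],v[0]).round(3),np.hypot(*v[:2]).round(4))
    # rail
    q=P[ok&(P[...,2]>.106)&(P[...,2]<.12)&(P[...,0]>.46)&(P[...,0]<.6)&(P[...,1]<.03)&(P[...,1]>-.23)]
    for _ in range(6):
        vx,vy,x0,y0=cv2.fitLine(q[:,:2].astype(np.float32),cv2.DIST_HUBER,0,.001,.001).ravel()
        d=(q[:,0]-x0)*vy-(q[:,1]-y0)*vx; q=q[abs(d)<.006]
    s=-np.sign(vy); print(n,'rail',len(q),x0,y0,'ytilt dir',-s*vx,-s*vy,'yaw',np.arctan2(s*vx,-s*vy),'z',np.percentile(q[:,2],[50,95]))
    h=cv2.cvtColor(c['frame'],cv2.COLOR_RGB2HSV).astype(int); red=((h[...,0]<12)|(h[...,0]>168))&(h[...,1]>100)
    t=P[ok&red&(P[...,2]>.08)&(P[...,0]>.54)&(P[...,0]<.61)]
    print(' tag',len(t),[t[t[:,2]>z].mean(0).round(4).tolist()+[int((t[:,2]>z).sum())] for z in(.08,.1,.12,.13)])
    # posts/knobs ends along rail; pad edges along stage axes
    yaw=.25; ex=np.array([np.cos(yaw),np.sin(yaw)]); ey=np.array([-ex[1],ex[0]])
    b=(h[...,0]>98)&(h[...,0]<125)&(h[...,1]>80)&ok&(P[...,2]>.1)&(P[...,2]<.125)
    w=P[b][:,:2]; w=w[(w[:,0]>.48)&(w[:,0]<.54)]; print(' blue ey',np.percentile(w@ey,[1,99]).round(4), 'ex',np.median(w@ex).round(4))
    pd=(h[...,0]>60)&(h[...,0]<92)&(h[...,1]>80)&ok&(P[...,2]>.055)&(P[...,2]<.1); w=P[pd][:,:2]; w=w[(w[:,0]>.43)&(w[:,0]<.56)&(w[:,1]<.05)]
    print(' pad ey',np.percentile(w@ey,[.5,99.5]).round(4),'ex',np.percentile(w@ex,[.5,99.5]).round(4))
    k=P[ok&(P[...,2]>.113)&(P[...,2]<.125)&(P[...,0]>.42)&(P[...,0]<.6)&(abs(P[...,1]+.1)<.2)][:,:2]; k=k[abs(k@ex-np.median(k@ex))<.015]; print(' posts ey',np.percentile(k@ey,[.5,99.5]).round(4))
E
python3 m2.py
```

```text
scene griptop 95 mean [0.4082 0.227  0.0533] rect [408.8 227. ] [20.9 28.3] 76.3
scene hooktop 204 mean [0.4601 0.2169 0.0337] rect [461.2 218.5] [41.8 36.5] 76.8
scene plate+hook 753 mean [0.4338 0.2156 0.0211] rect [447.8 216.1] [ 62.9 136.6] 71.5
  yaw hook-grip -0.194 0.0529
scene rail 646 0.53556675 -0.13918588 ytilt dir -0.24813268 0.96872604 yaw 0.25075218 z [0.11465096 0.11813607]
 tag 79 [[0.5731, -0.1218, 0.1015, 79], [0.5741, -0.1214, 0.12, 30], [0.5739, -0.1216, 0.13, 15], [0.5742, -0.1218, 0.1343, 8]]
 blue ey [-0.1727 -0.1127] ex 0.485
 pad ey [-0.332  -0.1272] ex [0.4117 0.4768]
 posts ey [-0.4317 -0.0806]
top griptop 86 mean [0.4103 0.2279 0.0526] rect [410.7 227.7] [19.5 26.8] 79.8
top hooktop 221 mean [0.462  0.2173 0.0329] rect [462.2 217.3] [39.5 35.9] 78.7
top plate+hook 682 mean [0.4366 0.2195 0.0196] rect [448.9 215.4] [ 60.8 135.8] 71.0
  yaw hook-grip -0.201 0.0528
top rail 472 0.5274312 -0.09550858 ytilt dir -0.24001093 0.9707702 yaw 0.24237712 z [0.11407477 0.11755689]
 tag 42 [[0.5736, -0.1204, 0.0996, 42], [0.5749, -0.1198, 0.1203, 14], [0.5751, -0.12, 0.1313, 7], [0.5753, -0.1204, 0.1339, 5]]
 blue ey [-0.172 -0.115] ex 0.4877
 pad ey [-0.3324 -0.1265] ex [0.414  0.4784]
 posts ey [-0.4311 -0.0799]
```

```bash
cat > go.py <<'E'
import sys
from h import *
# usage: go.py x y z yaw(of -tool x)  -> tool-frame units (after the roll)
x,y,z,yaw=map(float,sys.argv[1:5]); s=status.get_state(); Rm=rot(s['orientation']).as_matrix()
cur=np.arctan2(-Rm[1,0],-Rm[0,0]); roll=-np.degrees(yaw-cur)/10
Rt=Rm@R.from_euler('z',roll*10,degrees=True).as_matrix()
d=Rt.T@(np.array([x,y,z])-s['tcp_pos'])/.04
print('roll',roll.round(2),'xyz',d.round(2),'t',round(s['clock'],2),'tcp',s['tcp_pos'].round(4),'yaw',cur.round(4),'tilt',Rm[:,2].round(4),'F',s['wrist_force'].round(2),'gap',s['finger_gap'].round(4),'grip',round(float(s['grip_force']),1))
E
python3 go.py .4085 .2277 .18 -.2
```

```text
Traceback (most recent call last):
  File "go.py", line 8, in <module>
    print('roll',roll.round(2),'xyz',d.round(2),'t',round(s['clock'],2),'tcp',s['tcp_pos'].round(4),'yaw',cur.round(4),'tilt',Rm[:,2].round(4),'F',s['wrist_force'].round(2),'gap',s['finger_gap'].round(4),'grip',round(float(s['grip_force']),1))
                                                                                                                                                                                   ^^^^^^^^^^^^^^^^^^^^^
AttributeError: 'float' object has no attribute 'round'
```

```bash
sed -i "s/s\['finger_gap'\].round(4)/round(s['finger_gap'],4)/" go.py
python3 go.py .4085 .2277 .18 -.2
```

```text
roll -0.59 xyz [-7.39 -6.68  3.08] t 0.1 tcp [0.1719 0.5484 0.3031] yaw -0.3038 tilt [-7.0e-04 -1.4e-03 -1.0e+00] F [-0.81  0.41  0.2 ] gap 0.0849 grip 0.0
```

```bash
python3 -m handwheel '{"deltas":[[0.2,0,0,0,-0.59],[0.2,-0.3,-0.27,0.2,0],[0.2,-0.6,-0.55,0.25,0],[0.2,-0.6,-0.55,0.25,0],[0.2,-0.6,-0.55,0.25,0],[0.2,-0.6,-0.55,0.25,0],[0.2,-0.6,-0.55,0.25,0],[0.2,-0.6,-0.55,0.25,0],[0.2,-0.6,-0.55,0.25,0],[0.2,-0.6,-0.55,0.25,0],[0.2,-0.6,-0.55,0.25,0],[0.2,-0.6,-0.55,0.25,0],[0.2,-0.6,-0.55,0.25,0],[0.2,-0.49,-0.36,0.13,0],[0.2,0,0,0,0],[0.2,0,0,0,0]]}' 40; python3 go.py .4085 .2277 .092 -.2
```

```text
clock: 2.1
tcp_pos: [0.4079, 0.2281, 0.1806]
orientation: [-0.0, 0.1, 0.995, 0.0]
wrist_force: [-0.3, -0.1, 0.5]
finger_gap: 0.0514
grip_force: 0.0
roll -0.01 xyz [-0.02 -0.01  2.21] t 2.1 tcp [0.4079 0.2281 0.1806] yaw -0.2009 tilt [-8.e-04  2.e-04 -1.e+00] F [-0.27 -0.06  0.54] gap 0.0514 grip 0.0
```

Very accurate. Descend, pinch gently, and lift a little.

```bash
python3 -m handwheel '{"deltas":[[0.2,0,0,0.5,0],[0.2,0,0,0.5,0],[0.2,0,0,0.5,0],[0.2,0,0,0.4,0],[0.2,0,0,0.3,0],[0.2,0,0,0,0],[-1,0,0,0,0],[-1,0,0,0,0],[-1,0,0,0,0],[-1,0,0,0,0],[-1,0,0,0,0],[-1,0,0,0,0]]}' 40; python3 go.py .4085 .2277 .092 -.2
```

```text
clock: 3.6
tcp_pos: [0.4089, 0.2282, 0.0935]
orientation: [0.001, 0.1, 0.995, 0.001]
wrist_force: [0.0, 0.4, 6.1]
finger_gap: 0.0196
grip_force: 40.4
roll -0.0 xyz [ 0.01 -0.01  0.04] t 3.6 tcp [0.4089 0.2282 0.0935] yaw -0.2008 tilt [ 1.5e-03  9.0e-04 -1.0e+00] F [0.05 0.44 6.1 ] gap 0.0196 grip 40.4
```

```bash
python3 -m handwheel '{"deltas":[[-1,0,0,-0.2,0],[-1,0,0,-0.4,0],[-1,0,0,-0.5,0],[-1,0,0,-0.7,0],[-1,0,0,-0.7,0],[-1,0,0,-0.7,0],[-1,0,0,-0.6,0],[-1,0,0,0,0],[-1,0,0,0,0]]}' ; python3 go.py .4085 .2277 .242 -.2
cat > look.py <<'E'
import sys
from h import *
for n in('scene','top'):
    c=cam(n); np.savez(f'/tmp/{n}{sys.argv[1]}.npz',**c)
    x0,y0,x1,y1=map(int,sys.argv[2:6]) if n=='scene' else map(int,sys.argv[6:10])
    cv2.imwrite(f'/tmp/{n}.png',cv2.resize(c['frame'][y0:y1,x0:x1,::-1],(400,400)))
cv2.imwrite(f'pics/l{sys.argv[1]}.png',np.hstack([cv2.imread('/tmp/scene.png'),cv2.imread('/tmp/top.png')]))
E
python3 look.py 1 100 90 260 250 150 130 300 280
```

```text
clock: 4.72
tcp_pos: [0.4079, 0.2277, 0.2438]
orientation: [-0.001, 0.1, 0.995, -0.0]
wrist_force: [-1.1, -0.1, -2.6]
finger_gap: 0.0193
grip_force: 39.4
roll -0.01 xyz [-0.02  0.    0.04] t 4.72 tcp [0.4079 0.2277 0.2438] yaw -0.2009 tilt [-1.3e-03 -4.0e-04 -1.0e+00] F [-1.07 -0.12 -2.65] gap 0.0193 grip 39.4
```

View pics/l1.png

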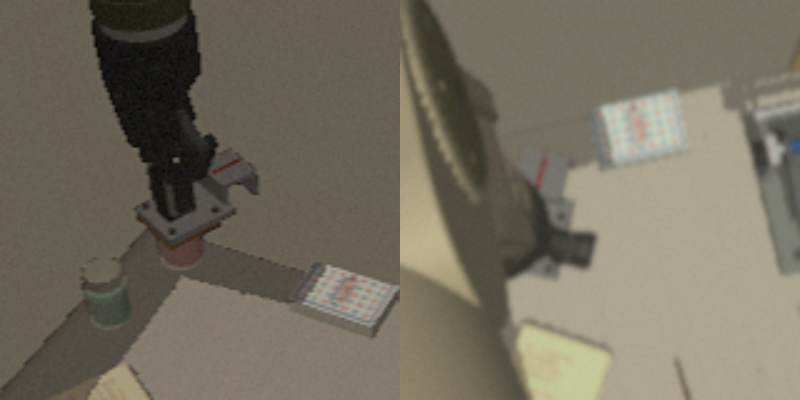

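```bash
cat > car.py <<'E'
import sys
from h import *
# carrier in yawed frame about grasp point: a = along -tool x, b = side, h above grasp point
s=status.get_state(); Rm=rot(s['orientation']).as_matrix(); g=s['tcp_pos']+Rm[:,2]*.054
a=-Rm[:,0]; b=np.cross([0,0,1.],a)
for n in('scene','top'):
    c=dict(np.load(f'/tmp/{n}{sys.argv[1]}.npz')); P=cloud(c)-g; ok=c['depth']>0
    q=np.stack([P@a,P@b,P[...,2]],-1)
    hk=q[ok&(q[...,0]>.03)&(q[...,0]<.085)&(abs(q[...,1])<.035)&(q[...,2]>-.03)&(q[...,2]<.03)]
    A=np.c_[hk[:,:2],np.ones(len(hk))]; w=np.ones(len(hk),bool)
    for _ in range(8):
        k=np.linalg.lstsq(A[w],hk[w,2],rcond=None)[0]; r=hk[:,2]-A@k; w=(abs(r)<.0035)
    t=hk[w]; rc=cv2.minAreaRect((t[:,:2]*1000).astype(np.float32))
    print(n,len(t),'slope a,b',k[:2].round(3),'h at a=.056',(k[0]*.056+k[2]).round(4),'a',np.percentile(t[:,0],[2,98]).round(4),'b',np.percentile(t[:,1],[2,50,98]).round(4),'rect',np.round(rc[2],1),np.round(rc[1],1))
print('g',g.round(4))
E
python3 car.py 1
```

```text
scene 169 slope a,b [0.161 0.061] h at a=.056 -0.0064 a [0.036 0.071] b [-0.0193 -0.003   0.0195] rect 0.5 [36.7 40.7]
top 261 slope a,b [-0.001  0.001] h at a=.056 -0.0068 a [0.0379 0.072 ] b [-0.0195 -0.0033  0.0187] rect 89.5 [40.2 35.4]
g [0.4075 0.2276 0.1894]
```

```bash
python3 go.py .4556 -.0317 .24 .248
```

```text
roll -2.57 xyz [ 0.43 -6.58  0.09] t 4.83 tcp [0.4076 0.2276 0.2434] yaw -0.2009 tilt [-2.3e-03 -8.0e-04 -1.0e+00] F [-0.47  0.26 -2.57] gap 0.0196 grip 39.4
```

```bash
python3 -m handwheel '{"deltas":[[-1,0,0,0,-0.5],[-1,0,0,0,-0.7],[-1,0,0,0,-0.7],[-1,0,0,0,-0.67],[-1,0.03,-0.3,0,0],[-1,0.03,-0.5,0.01,0],[-1,0.03,-0.5,0.01,0],[-1,0.03,-0.5,0.01,0],[-1,0.03,-0.5,0.01,0],[-1,0.03,-0.5,0.01,0],[-1,0.03,-0.5,0.01,0],[-1,0.03,-0.5,0.01,0],[-1,0.03,-0.5,0.01,0],[-1,0.03,-0.5,0.01,0],[-1,0.03,-0.5,0.01,0],[-1,0.03,-0.5,0,0],[-1,0.03,-0.5,0,0],[-1,0.04,-0.28,0,0],[-1,0,0,0,0],[-1,0,0,0,0]]}'; python3 go.py .4556 -.0317 .24 .248;python3 look.py 2 220 110 360 250 240 130 360 250; python3 car.py 2
```

```text
clock: 7.32
tcp_pos: [0.4559, -0.0312, 0.2405]
orientation: [-0.0, -0.123, 0.992, 0.0]
wrist_force: [-0.1, 0.5, -1.4]
finger_gap: 0.0196
grip_force: 39.4
roll -0.0 xyz [ 0.01 -0.01  0.01] t 7.33 tcp [ 0.4559 -0.0312  0.2405] yaw 0.2474 tilt [-5.e-04  5.e-04 -1.e+00] F [-0.06  0.48 -1.44] gap 0.0196 grip 39.4
scene 62 slope a,b [0.531 0.44 ] h at a=.056 -0.0055 a [0.0323 0.0704] b [-0.0257 -0.0132  0.0201] rect 83.4 [47.3 38.2]
top 213 slope a,b [-0.017 -0.008] h at a=.056 -0.0069 a [0.0385 0.072 ] b [-0.0167  0.0072  0.0202] rect 89.6 [40.  36.2]
g [ 0.456  -0.0309  0.1866]
```

View pics/l2.png

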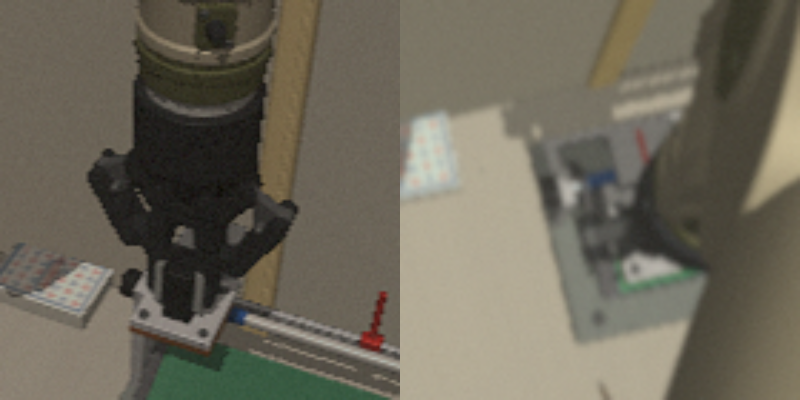

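Carrier is level over the blue end (left crop: carrier (185,315), tag (375,330); right crop: blue rail (600,180) in front of the hook, red line (642,145)). Lowering.

```bash
python3 -m handwheel '{"deltas":[[-1,0,0,0.2,0],[-1,0,0,0.25,0],[-1,0,0,0.25,0],[-1,0,0,0.2,0],[-1,0,0,0.15,0],[-1,0,0,0.15,0],[-1,0,0,0.1,0],[-1,0,0,0.06,0],[-1,0,0,0,0],[-1,0,0,0,0]]}'; python3 go.py .4556 -.0317 .186 .248;python3 look.py 3 250 170 370 290 240 130 360 250; python3 car.py 3
```

```text
clock: 8.68
tcp_pos: [0.4564, -0.0315, 0.1865]
orientation: [0.0, -0.124, 0.992, -0.0]
wrist_force: [0.4, -0.2, -1.9]
finger_gap: 0.0197
grip_force: 39.4
roll -0.0 xyz [0.02 0.   0.01] t 8.68 tcp [ 0.4564 -0.0315  0.1865] yaw 0.2477 tilt [ 4.e-04 -0.e+00 -1.e+00] F [ 0.44 -0.23 -1.88] gap 0.0197 grip 39.4
scene 59 slope a,b [0.519 0.437] h at a=.056 -0.0057 a [0.0307 0.0708] b [-0.0262 -0.01    0.0204] rect 15.2 [42.7 45.5]
top 189 slope a,b [ 0.004 -0.076] h at a=.056 -0.0068 a [0.0386 0.0722] b [-0.0158  0.0076  0.0329] rect 42.8 [32.2 50.1]
g [ 0.4564 -0.0315  0.1325]
```

View pics/l3.png

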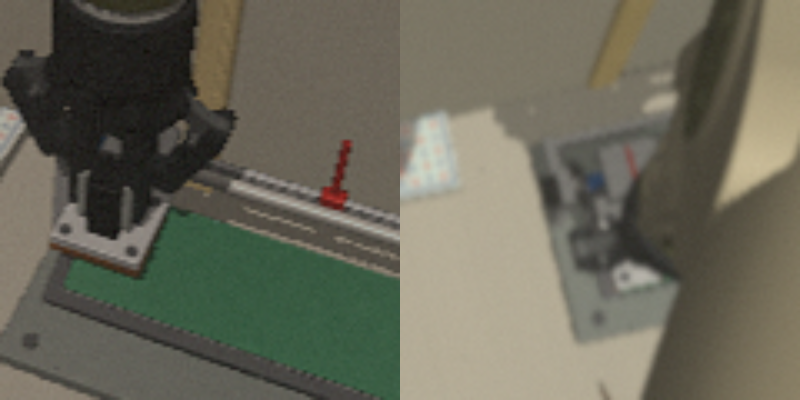

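```bash
python3 go.py .4840 -.1438 .186 .248; python3 -m handwheel '{"deltas":[[-1,0,-0.1,0,0],[-1,0,-0.2,0,0],[-1,0,-0.2,0,0],[-1,0,-0.2,0,0],[-1,0,-0.2,0,0],[-1,0,-0.2,0,0],[-1,0,-0.2,0,0],[-1,0,-0.2,0,0],[-1,0,-0.2,0,0],[-1,0,-0.2,0,0],[-1,0,-0.2,0,0],[-1,0,-0.2,0,0],[-1,0,-0.2,0,0],[-1,0,-0.2,0,0],[-1,0,-0.2,0,0],[-1,0,0,0,0],[-1,0,0,0,0]]}';python3 go.py .4840 -.1438 .186 .248;python3 look.py 4 280 180 400 300 290 120 410 240; python3 car.py 4
```

```text
roll -0.0 xyz [ 0.02 -2.89  0.01] t 8.78 tcp [ 0.4564 -0.0315  0.1865] yaw 0.2477 tilt [ 5.e-04 -0.e+00 -1.e+00] F [ 0.44  0.07 -1.59] gap 0.0192 grip 39.4
clock: 10.9
tcp_pos: [0.4846, -0.1438, 0.1862]
orientation: [-0.0, -0.124, 0.992, 0.0]
wrist_force: [-0.7, 0.4, -1.0]
finger_gap: 0.0195
grip_force: 39.4
roll -0.0 xyz [0.01 0.   0.01] t 10.9 tcp [ 0.4846 -0.1438  0.1862] yaw 0.2477 tilt [-2.e-04  3.e-04 -1.e+00] F [-0.71  0.44 -1.03] gap 0.0195 grip 39.4
scene 43 slope a,b [0.02  0.586] h at a=.056 -0.012 a [0.0319 0.0494] b [-0.0258  0.0088  0.0158] rect 83.5 [43.1 15.1]
top 256 slope a,b [ 0.004 -0.   ] h at a=.056 -0.0072 a [0.0372 0.0718] b [-0.0175  0.0019  0.0204] rect 0.1 [35.7 40.6]
g [ 0.4846 -0.1437  0.1323]
```

View pics/l4.png

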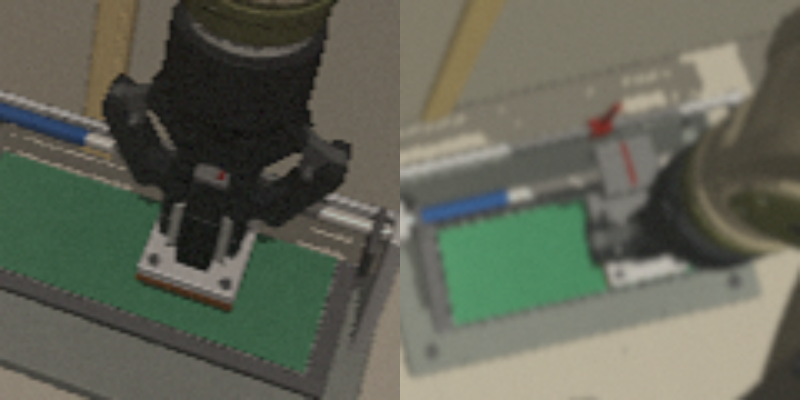

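Right crop: hook's red line (628,165), tag base (600,127), its tip (617,108); rail passes through the hook slot. Comparing stage-y of line and tag in the same view.

```bash
cat > tagc.py <<'E'
import sys
from h import *
yaw=.248; ex=np.array([np.cos(yaw),np.sin(yaw)]); ey=np.array([-ex[1],ex[0]])
for n in('scene','top'):
    c=dict(np.load(f'/tmp/{n}{sys.argv[1]}.npz')); P=cloud(c); h=cv2.cvtColor(c['frame'],cv2.COLOR_RGB2HSV).astype(int)
    m=((h[...,0]<12)|(h[...,0]>168))&(h[...,1]>75)&(c['depth']>0)&(P[...,2]>.07)&(P[...,2]<.15)
    p=P[m]; X=p[:,:2]@ex-.4874; Y=p[:,:2]@ey+.2277
    l=(X>-.035)&(X<.026)&(abs(Y+.03)<.02); t=(X>.028)&(X<.055)&(abs(Y+.03)<.03); tt=t&(p[:,2]>.118)
    for nm,k in(('line',l),('tag',t),('tagtop',tt)):
        if k.sum(): print(n,nm,k.sum(),'X',X[k].mean().round(4),'Y mean/med',Y[k].mean().round(4),np.median(Y[k]).round(4),'z',p[k,2].mean().round(4))
    if n=='top': # hook edges
        q=P[(c['depth']>0)&(P[...,2]>.118)&(P[...,2]<.132)]; a=q[:,:2]@ex-.4874; y=q[:,:2]@ey+.2277; k=(a>-.012)&(a<.018)&(abs(y+.03)<.04)
        print('hook y',np.percentile(y[k],[1,99]).round(4),'mid',np.percentile(y[k],[1,99]).mean().round(4))
E
python3 tagc.py 4
```

```text
scene line 5 X -0.0107 Y mean/med -0.0299 -0.0298 z 0.1284
top line 19 X 0.0023 Y mean/med -0.0306 -0.0306 z 0.1253
top tag 45 X 0.0392 Y mean/med -0.0294 -0.0287 z 0.1005
top tagtop 9 X 0.0405 Y mean/med -0.0297 -0.0284 z 0.131
hook y [-0.0486 -0.0098] mid -0.0292
```

```bash
python3 -m handwheel '{"deltas":[[-1,0,0,0,0],[-1,0,0,0.05,0],[-1,0.01,0,0.05,0],[-1,0.01,0,0.05,0],[-1,0.01,0,0.05,0],[-1,0.01,0,0.05,0],[-1,0,0,0.05,0],[-1,0,0,0.04,0],[-1,0,0,0.04,0],[-1,0,0,0,0],[-1,0,0,0,0]]}' 20;python3 go.py .4830 -.1442 .16 .248;python3 look.py 5 280 180 400 300 290 120 410 240; python3 car.py 5
```

```text
clock: 12.38
tcp_pos: [0.4829, -0.1443, 0.1719]
orientation: [0.0, -0.124, 0.992, -0.0]
wrist_force: [-2.9, 0.3, 5.0]
finger_gap: 0.0198
grip_force: 41.7
roll -0.0 xyz [-0.   0.   0.3] t 12.38 tcp [ 0.4829 -0.1443  0.1719] yaw 0.2478 tilt [ 3.e-04 -2.e-04 -1.e+00] F [-2.92  0.28  5.03] gap 0.0198 grip 41.7
scene 47 slope a,b [ 0.16 -0.06] h at a=.056 -0.0043 a [0.0374 0.0581] b [-0.0306 -0.0197  0.0345] rect 5.8 [18.3 66.8]
top 248 slope a,b [ 0.141 -0.041] h at a=.056 0.0027 a [0.0381 0.0717] b [-0.0174  0.0022  0.0205] rect 89.5 [46.3 35.7]
g [ 0.483  -0.1443  0.1179]
```

```bash
cat > tilt.py <<'E'
import sys
from h import *
s=status.get_state(); Rm=rot(s['orientation']).as_matrix(); g=s['tcp_pos']+Rm[:,2]*.054
a=-Rm[:,0]; b=np.cross([0,0,1.],a)
c=dict(np.load(f'/tmp/top{sys.argv[1]}.npz')); P=cloud(c)-g; q=np.stack([P@a,P@b,P[...,2]],-1)
q=q[(c['depth']>0)&(abs(q[...,0]-.054)<.013)&(abs(q[...,1])<.017)&(abs(q[...,2])<.03)]
from scipy.optimize import least_squares
k=least_squares(lambda k:k[0]*(q[:,0]-.054)+k[1]*q[:,1]+k[2]-q[:,2],[0,0,np.median(q[:,2])],loss='soft_l1',f_scale=.0005).x
r=q[:,2]-(k[0]*(q[:,0]-.054)+k[1]*q[:,1]+k[2])
t=np.arctan(k[0]); hook=np.array([.054-np.cos(t)*0,k[2]])+.017*np.array([np.sin(t),-np.cos(t)])
yaw=.248; ex=np.array([np.cos(yaw),np.sin(yaw)]); 
print('tilt',t.round(4),'side',k[1].round(4),'med|r|',np.median(abs(r)).round(5),len(q),'hook-top centre h',k[2].round(4),'hook-pt z-.110',(g[2]+hook[1]-.110).round(4),'X of there',(((g+a*hook[0])[:2]@ex)-.4874).round(4))
E
python3 tilt.py 4; python3 tilt.py 5
```

```text
tilt 0.0019 side 0.011 med|r| 0.00103 160 hook-top centre h 0.0072 hook-pt z-.110 -0.0019 X of there -0.0006
tilt 0.1177 side -0.0035 med|r| 0.00085 160 hook-top centre h 0.0027 hook-pt z-.110 -0.0063 X of there 0.0013
```

```bash
cat > tilt.py <<'E'
from h import *
from scipy.optimize import least_squares
s=status.get_state(); Rm=rot(s['orientation']).as_matrix(); g=s['tcp_pos']+Rm[:,2]*.054
a=-Rm[:,0]; b=np.cross([0,0,1.],a)
cs=[cam('top') for _ in range(6)]
P=np.stack([cloud(c) for c in cs])-g; D=np.stack([c['depth'] for c in cs])
Q=np.stack([P@a,P@b,P[...,2]],-1); np.savez('/tmp/q.npz',Q=Q,D=D)
def fit(nm,a0,da,b0,db,h0,dh):
    q=Q[(D>0)&(abs(Q[...,0]-a0)<da)&(abs(Q[...,1]-b0)<db)&(abs(Q[...,2]-h0)<dh)]
    if len(q)<30: print(nm,len(q)); return
    k=least_squares(lambda k:k[0]*(q[:,0]-a0)+k[1]*(q[:,1]-b0)+k[2]-q[:,2],[0.2,0,np.median(q[:,2])],loss='soft_l1',f_scale=.0005).x
    r=q[:,2]-(k[0]*(q[:,0]-a0)+k[1]*(q[:,1]-b0)+k[2])
    print(nm,len(q),'tilt',np.arctan(k[0]).round(4),'side',k[1].round(4),'h',k[2].round(4),'med|r|',np.median(abs(r)).round(5))
fit('hook',.054,.013,0,.017,.003,.02)
fit('hook-fwd',.060,.009,0,.017,.003,.02)
# profile along a
for lo in np.arange(-.04,.08,.006):
    m=(D>0)&(Q[...,0]>lo)&(Q[...,0]<lo+.006)&(abs(Q[...,1])<.03)&(abs(Q[...,2])<.07)
    if m.sum()>10: print(round(lo+.003,3),m.sum(),np.percentile(Q[m][:,2],[15,50,85]).round(4),np.median(Q[m][:,1]).round(3))
print('g',g.round(4),s['wrist_force'].round(1))
E
python3 tilt.py
```

```text
hook 977 tilt 0.1608 side -0.0005 h 0.0025 med|r| 0.00099
hook-fwd 696 tilt 0.1616 side -0.0041 h 0.0035 med|r| 0.00098
-0.019 425 [-0.0582 -0.0556 -0.0299] 0.004
-0.013 452 [-0.0319 -0.0291  0.0471] 0.018
-0.007 166 [-0.05   -0.0117  0.0358] 0.024
-0.001 13 [0.0333 0.0357 0.0371] 0.028
0.017 42 [-0.0254 -0.0234  0.0592] 0.013
0.023 133 [-0.0254 -0.0239 -0.0227] 0.013
0.029 271 [-0.0256 -0.023  -0.0212] 0.012
0.035 309 [-0.0242 -0.0219 -0.0199] 0.011
0.041 398 [-0.0224 -0.002   0.0009] 0.011
0.047 336 [-0.0193  0.0006  0.0026] 0.007
0.053 501 [-0.0411  0.      0.0031] 0.01
0.059 366 [-0.0036  0.0027  0.0045] 0.002
0.065 268 [0.0025 0.0041 0.0058] 0.002
0.071 257 [0.0015 0.0047 0.0064] 0.004
g [ 0.483  -0.1443  0.1179] [-3.6  0.3  6. ]
```

```bash
python3 -m handwheel '{"deltas":[[-1,0,0,0.04,0],[-1,0,0,0.04,0],[-1,0,0,0.04,0],[-1,0,0,0.04,0],[-1,0,0,0.04,0],[-1,0,0,0.04,0],[-1,0,0,0,0],[-1,0,0,0,0]]}' 20; python3 tilt.py | grep -v '^[0-9-]'
```

```text
clock: 13.78
tcp_pos: [0.483, -0.1445, 0.1628]
orientation: [0.0, -0.124, 0.992, -0.0]
wrist_force: [-5.7, 0.4, 9.4]
finger_gap: 0.0192
grip_force: 44.2
hook 974 tilt 0.3128 side 0.0153 h 0.0116 med|r| 0.00103
hook-fwd 702 tilt 0.328 side 0.0118 h 0.0135 med|r| 0.00104
g [ 0.4831 -0.1445  0.1088] [-5.7  0.4  9.4]
```

```bash
python3 -m handwheel '{"deltas":[[-1,0,0,0.03,0],[-1,0,0,0.03,0],[-1,0,0,0.03,0],[-1,0,0,0,0],[-1,0,0,0,0]]}' 20; python3 tilt.py | grep -v '^[0-9-]'
```

```text
clock: 14.7
tcp_pos: [0.483, -0.1447, 0.1594]
orientation: [0.0, -0.123, 0.992, -0.001]
wrist_force: [-6.0, -0.9, 10.4]
finger_gap: 0.0191
grip_force: 45.1
hook 992 tilt 0.3626 side 0.0015 h 0.0151 med|r| 0.00099
hook-fwd 713 tilt 0.3536 side 0.0035 h 0.0173 med|r| 0.00093
g [ 0.483  -0.1447  0.1054] [-6.  -0.9 10.4]
```

```bash
cat > flush.py <<'E'
from h import *
s=status.get_state(); Rm=rot(s['orientation']).as_matrix(); g=s['tcp_pos']+Rm[:,2]*.054
a=-Rm[:,0]; b=np.cross([0,0,1.],a)
for n in('scene','top'):
    cs=[cam(n) for _ in range(6)]; F=np.mean([c['frame'] for c in cs],0).astype(np.uint8)
    D=np.array([c['depth'] for c in cs]); c=cs[0]; c['depth']=np.where((D>0).all(0),D.mean(0),0); P=cloud(c); ok=c['depth']>0
    h=cv2.cvtColor(F,cv2.COLOR_RGB2HSV).astype(int); H,S,V=h[...,0],h[...,1],h[...,2]
    pad=cv2.erode(((H>60)&(H<92)&(S>90)).astype(np.uint8),np.ones((5,5)))>0
    p=P[pad&ok&(P[...,2]>.05)&(P[...,2]<.1)&(P[...,0]>.43)]; q=p
    for _ in range(5):
        ce=q.mean(0); w=np.linalg.svd(q-ce,full_matrices=0)[2][2]; w*=np.sign(w[2]); q=p[abs((p-ce)@w)<.003]
    print(n,'pad tilt',np.arccos(w[2]).round(4),len(q),'pad-axis dist',((np.r_[.4874*np.array([np.cos(.248),np.sin(.248)])-.2277*np.array([-np.sin(.248),np.cos(.248)]),.11]-ce)@w).round(4))
    # carrier coords assuming parallel to pad, origin at grip
    xa=a-w*(a@w); xa/=np.linalg.norm(xa); ya=np.cross(w,xa)
    C=np.stack([(P-g)@xa,(P-g)@ya,(P-ce)@w],-1)
    for nm,h0,x0,x1,y0,y1 in(('plate',.012,-.04,.045,-.028,.028),('hook',.033,.042,.07,-.018,.018)):
        m=ok&(V>70)&(C[...,0]>x0)&(C[...,0]<x1)&(C[...,1]>y0)&(C[...,1]<y1)&(abs(C[...,2]-h0)<.006)&~pad
        z=C[m]
        for lo in np.arange(x0,x1,.009):
            k=(z[:,0]>=lo)&(z[:,0]<lo+.009)
            if k.sum()>6: print('  ',nm,'x',(z[k,0].mean()*1e3).round(1),'n',k.sum(),'d-h0 mm',((np.median(z[k,2])-h0)*1e3).round(2),'y',(z[k,1].mean()*1e3).round(0))
    cv2.imwrite(f'/tmp/{n}.png',cv2.resize(F[170:300,280:410,::-1] if n=='scene' else F[110:240,290:420,::-1],(400,400),interpolation=cv2.INTER_CUBIC))
cv2.imwrite('pics/f%d.png'%(s['clock']*100),np.hstack([cv2.imread('/tmp/scene.png'),cv2.imread('/tmp/top.png')]))
print(s['clock'],s['tcp_pos'].round(4),s['wrist_force'].round(2),s['ft_torque'].round(3),s['grip_force'])
E
python3 flush.py; ls pics
```

```text
scene pad tilt 0.3932 603 pad-axis dist 0.0207
   plate x -23.0 n 34 d-h0 mm 0.53 y 0.0
   plate x -17.8 n 112 d-h0 mm 1.11 y 0.0
   plate x -10.0 n 54 d-h0 mm 0.89 y -1.0
   plate x 0.3 n 14 d-h0 mm 0.71 y -20.0
   plate x 9.4 n 12 d-h0 mm 0.52 y -24.0
   plate x 31.3 n 9 d-h0 mm -0.06 y 6.0
   plate x 34.9 n 20 d-h0 mm -0.4 y 5.0
top pad tilt 0.3925 621 pad-axis dist 0.0223
   plate x -22.8 n 8 d-h0 mm 0.96 y 14.0
   plate x 10.8 n 12 d-h0 mm 0.57 y 15.0
   plate x 18.8 n 49 d-h0 mm 0.28 y 12.0
   plate x 27.4 n 53 d-h0 mm 0.11 y 10.0
   plate x 36.2 n 15 d-h0 mm -0.06 y 24.0
   hook x 46.7 n 50 d-h0 mm -0.45 y 2.0
   hook x 55.4 n 56 d-h0 mm -0.51 y 1.0
   hook x 64.6 n 61 d-h0 mm -0.81 y -0.0
15.0 [ 0.483  -0.1447  0.1594] [-6.27 -0.43 11.33] [0.179 0.711 0.037] 45.104114413261414
f1500.png
l1.png
l2.png
l3.png
l4.png
l5.png
scene0.png
top0.png
```

```bash
python3 -m handwheel '{"deltas":[[-1,0,0,0.02,0],[-1,0,0,0.02,0],[-1,0,0,0,0],[-1,0,0,0,0]]}' 20; python3 flush.py
```

```text
clock: 16.1
tcp_pos: [0.483, -0.1447, 0.158]
orientation: [0.0, -0.123, 0.992, -0.001]
wrist_force: [-6.4, 0.1, 13.0]
finger_gap: 0.0193
grip_force: 45.4
scene pad tilt 0.3918 514 pad-axis dist 0.0214
   plate x -22.6 n 26 d-h0 mm -1.03 y 3.0
   plate x -17.7 n 116 d-h0 mm 0.1 y 0.0
   plate x -9.7 n 56 d-h0 mm 0.21 y -1.0
   plate x 0.2 n 16 d-h0 mm -0.23 y -20.0
   plate x 8.7 n 10 d-h0 mm 0.21 y -24.0
   plate x 31.0 n 8 d-h0 mm 0.13 y 6.0
   plate x 35.1 n 23 d-h0 mm 0.07 y 5.0
top pad tilt 0.3955 610 pad-axis dist 0.0226
   plate x 10.7 n 11 d-h0 mm 0.01 y 14.0
   plate x 18.8 n 48 d-h0 mm -0.26 y 12.0
   plate x 27.2 n 50 d-h0 mm -0.24 y 10.0
   plate x 35.9 n 17 d-h0 mm -0.63 y 23.0
   hook x 46.6 n 45 d-h0 mm -0.46 y 2.0
   hook x 55.4 n 58 d-h0 mm -0.45 y -0.0
   hook x 64.6 n 57 d-h0 mm -0.4 y -0.0
16.1 [ 0.483  -0.1447  0.158 ] [-6.4   0.12 13.03] [0.083 0.771 0.107] 45.43650984764099
```

```bash
python3 -m handwheel '{"deltas":[[-1,0.01,0,-0.02,0],[-1,0.01,0,-0.03,0],[-1,0.01,0,-0.03,0],[-1,0,0,0,0],[-1,0,0,0,0]]}' 20; python3 flush.py
```

```text
clock: 17.32
tcp_pos: [0.4824, -0.1449, 0.1597]
orientation: [0.0, -0.123, 0.992, -0.0]
wrist_force: [-2.0, -1.2, 5.4]
finger_gap: 0.0198
grip_force: 44.3
scene pad tilt 0.3902 662 pad-axis dist 0.0197
   plate x -22.6 n 22 d-h0 mm -0.98 y 4.0
   plate x -17.8 n 118 d-h0 mm 0.22 y 0.0
   plate x -9.7 n 55 d-h0 mm 0.01 y -2.0
   plate x 0.8 n 13 d-h0 mm 0.3 y -20.0
   plate x 9.7 n 12 d-h0 mm -0.19 y -24.0
   plate x 31.3 n 7 d-h0 mm -0.08 y 6.0
   plate x 34.9 n 23 d-h0 mm 0.08 y 5.0
top pad tilt 0.393 758 pad-axis dist 0.0212
   plate x -20.9 n 7 d-h0 mm 0.74 y 20.0
   plate x 11.1 n 14 d-h0 mm 0.09 y 16.0
   plate x 18.8 n 44 d-h0 mm 0.17 y 12.0
   plate x 27.4 n 54 d-h0 mm 0.02 y 10.0
   plate x 36.5 n 15 d-h0 mm -0.33 y 23.0
   hook x 46.9 n 51 d-h0 mm -0.01 y 2.0
   hook x 55.6 n 58 d-h0 mm -0.15 y -0.0
   hook x 64.6 n 59 d-h0 mm -0.15 y 0.0
17.325 [ 0.4824 -0.1449  0.1597] [-2.03 -1.21  5.4 ] [-0.225  0.098  0.021] 44.32148516178131
```

```bash
python3 -m handwheel '{"deltas":[[-1,0.01,0,-0.025,0],[-1,0.01,0,-0.025,0],[-1,0,0,0,0],[-1,0,0,0,0],[-1,0,0,0,0],[-1,0,0,0,0]]}' 20; python3 flush.py; python3 look.py 9 280 180 400 300 290 120 410 240; python3 tagc.py 9; python3 - <<'E'
from h import *
f=[]
for _ in range(10): cam('top'); f.append(status.get_state()['wrist_force'])
print(np.mean(f,0).round(2))
E
```

```text
clock: 18.68
tcp_pos: [0.4808, -0.1445, 0.1612]
orientation: [-0.0, -0.124, 0.992, 0.0]
wrist_force: [-2.2, 0.1, 1.4]
finger_gap: 0.0193
grip_force: 43.9
scene pad tilt 0.393 685 pad-axis dist 0.0178
   plate x -22.7 n 23 d-h0 mm -1.02 y 1.0
   plate x -17.6 n 120 d-h0 mm 0.54 y 1.0
   plate x -9.7 n 53 d-h0 mm 0.39 y -3.0
   plate x 0.3 n 15 d-h0 mm 0.57 y -17.0
   plate x 9.5 n 12 d-h0 mm -0.06 y -24.0
   plate x 31.1 n 7 d-h0 mm -0.08 y 6.0
   plate x 34.7 n 26 d-h0 mm -0.21 y 7.0
top pad tilt 0.3918 760 pad-axis dist 0.0192
   plate x 10.6 n 12 d-h0 mm 0.32 y 14.0
   plate x 18.8 n 47 d-h0 mm 0.11 y 12.0
   plate x 27.6 n 52 d-h0 mm 0.07 y 10.0
   plate x 36.1 n 17 d-h0 mm 0.09 y 22.0
   hook x 46.8 n 52 d-h0 mm -0.11 y 2.0
   hook x 55.6 n 59 d-h0 mm -0.28 y 0.0
   hook x 64.3 n 56 d-h0 mm -0.44 y 0.0
   hook x 69.5 n 9 d-h0 mm -0.31 y 0.0
18.675 [ 0.4808 -0.1445  0.1612] [-2.25  0.1   1.36] [ 0.013  0.08  -0.006] 43.94836485385895
top line 19 X -0.004 Y mean/med -0.0303 -0.0301 z 0.1231
top tag 44 X 0.0391 Y mean/med -0.0294 -0.0288 z 0.1004
top tagtop 9 X 0.0406 Y mean/med -0.0298 -0.0289 z 0.1308
hook y [-0.0486 -0.0099] mid -0.0292
[-2.29  0.53  0.89]
```

View pics/l9.png

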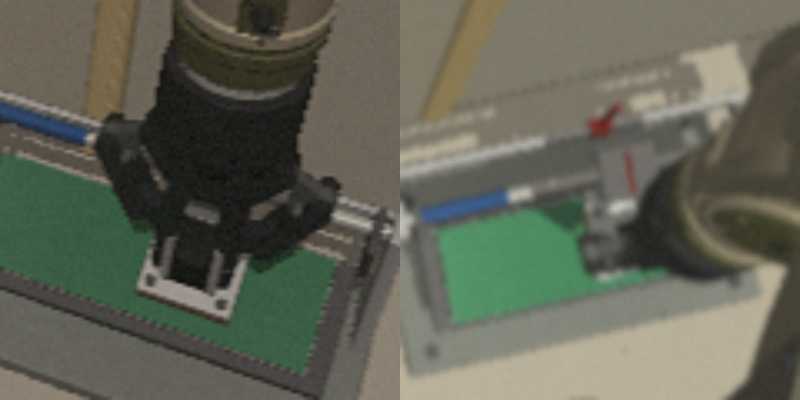

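```bash
python3 -m handwheel '{"deltas":[[-1,-0.01,0,0.015,0],[-1,0,0,0.015,0],[-1,0,0,0,0],[-1,0,0,0,0],[-1,0,0,0,0],[-1,0,0,0,0]]}' 20; python3 flush.py|grep -v plate; python3 - <<'E'
from h import *
f=[]
for _ in range(10): cam('top'); f.append(status.get_state()['wrist_force'])
print(np.mean(f,0).round(2))
E
```

```text
clock: 20.62
tcp_pos: [0.4816, -0.1448, 0.1603]
orientation: [0.0, -0.124, 0.992, -0.0]
wrist_force: [-3.5, -0.6, 2.9]
finger_gap: 0.0196
grip_force: 44.0
scene pad tilt 0.3911 734 pad-axis dist 0.0189
top pad tilt 0.3932 761 pad-axis dist 0.0204
   hook x 46.6 n 50 d-h0 mm -0.14 y 2.0
   hook x 55.6 n 60 d-h0 mm -0.38 y -0.0
   hook x 64.7 n 57 d-h0 mm -0.4 y 0.0
20.625 [ 0.4816 -0.1448  0.1603] [-3.53 -0.63  2.89] [-0.098  0.54  -0.018] 44.00245249271393
[-2.71 -0.56  2.29]
```

```bash
python3 -c "from workcell import hand_in; print(hand_in())"
```

```text
the job is handed in; nothing more can be done
None
```

I handed the job in at about 21 s on the robot clock: the carrier is hooked on the rail and within about 1 mm of the red tag. The glass lies flush on the green pad to within about 0.01 rad, still held by the grip and pressed with about 5–6 N. I never moved near the jars, but took no closing measurement of them, and `hand_in()` returned no verdict.

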